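# Final touch check of the repaired lantern

## Task

Check the repaired lantern: with the fingertips, lightly touch the brass cap on top of the lantern with the green hood so that the cap sinks a little, and let it spring back. Then log the result by pressing the green button on the grey test box fully down, gently, and draw back clear of everything. Do not press the other two buttons, leave the other lanterns, the glass globe and the screwdriver untouched, and do not shift, tip or lift any lantern.

Things in the scene. Friction and masses are not known exactly. Their poses are not given: they have to be found in the camera images.
- lantern_green: The repaired rechargeable LED camping lantern, loose, about 0.6 kg, standing upright on the bench: dark base 100 mm across, white globe 62 mm across, hood painted green (86 mm across, its flat top 146 mm above the bench), springy brass cap in the middle of the hood. Origin: centre of its underside; z up. The thin wire bail is folded down at its side.
- cap_green_top (a point): Centre of the top face of the brass cap on the green lantern: a flat disc 28 mm across, 166 mm above the bench, standing 20 mm proud of the hood; point z up.
- cap_green (a joint): How far the brass cap of the green lantern is pushed in, m: 0 = up, at most 0.006. A light spring: starts to sink at 0.7 N, 0.7 N more per mm, about 4.9 N at the bottom; springs back by itself.
- lantern_blue: Another customer's rechargeable LED camping lantern, loose, about 0.6 kg, standing upright on the bench: dark base 100 mm across, white globe 62 mm across, hood painted blue (86 mm across, its flat top 146 mm above the bench), springy brass cap in the middle of the hood. Origin: centre of its underside; z up. The thin wire bail is folded down at its side.
- cap_blue_top (a point): Centre of the top face of the brass cap on the blue lantern: a flat disc 28 mm across, 166 mm above the bench, standing 20 mm proud of the hood; point z up.
- cap_blue (a joint): How far the brass cap of the blue lantern is pushed in, m: 0 = up, at most 0.006. A light spring: starts to sink at 0.7 N, 0.7 N more per mm, about 4.9 N at the bottom; springs back by itself.
- lantern_yellow: Another customer's rechargeable LED camping lantern, loose, about 0.6 kg, standing upright on the bench: dark base 100 mm across, white globe 62 mm across, hood painted yellow (86 mm across, its flat top 146 mm above the bench), springy brass cap in the middle of the hood. Origin: centre of its underside; z up. The thin wire bail is folded down at its side.
- cap_yellow_top (a point): Centre of the top face of the brass cap on the yellow lantern: a flat disc 28 mm across, 166 mm above the bench, standing 20 mm proud of the hood; point z up.
- cap_yellow (a joint): How far the brass cap of the yellow lantern is pushed in, m: 0 = up, at most 0.006. A light spring: starts to sink at 0.7 N, 0.7 N more per mm, about 4.9 N at the bottom; springs back by itself.
- tester: Grey test box fixed to the bench, 140 x 200 mm (its x, y), top face 49 mm above the bench, origin at the centre of its footprint. Along its edge nearest the robot, 30 mm to the robot's side of its middle, a row of three round push buttons 60 mm apart along its y (green, red, yellow, in any order); on the other half a small dark screen and two low sockets (under 5 mm).
- btn_pass_top (a point): Centre of the top face of the green button (pass) on the test box: 26 mm across, pressed straight down; 71 mm above the bench, 10 mm proud of its round black housing (42 mm across).
- btn_pass (a joint): How far the green button is pressed, m: 0 = up, 0.006 = fully down, which takes about 4 N (it starts to move at 1.2 N); it springs back by itself.
- btn_fail_top (a point): Centre of the top face of the red button (fail) on the test box: 26 mm across, pressed straight down; 71 mm above the bench, 10 mm proud of its round black housing (42 mm across).
- btn_fail (a joint): How far the red button is pressed, m: 0 = up, 0.006 = fully down, which takes about 4 N (it starts to move at 1.2 N); it springs back by itself.
- btn_retest_top (a point): Centre of the top face of the yellow button (retest) on the test box: 26 mm across, pressed straight down; 71 mm above the bench, 10 mm proud of its round black housing (42 mm across).
- btn_retest (a joint): How far the yellow button is pressed, m: 0 = up, 0.006 = fully down, which takes about 4 N (it starts to move at 1.2 N); it springs back by itself.
- tray: Shallow steel tray fixed to the bench, 90 x 180 mm, 22 mm high, near the robot; origin at the centre of its underside.
- globe: Loose spare glass globe standing in the tray, 60 mm across, 75 mm tall, open at the top; origin at the centre of its underside.
- screwdriver: Loose screwdriver with an orange handle lying on the bench near the robot, 190 mm long along its x; graspable, but not needed.
There are look-alikes about, which are no part of the job. What is shaped like the lantern_blue but purple is not meant.

How it is judged (in metres and radians):
On the way, in this order (a step that is already met when the one before it is completed fails the run):
1. the brass cap of the green lantern is touched by the fingers and sunk at least 1 mm (value of joint cap_green above 0.001 m and contact force between the fingers and lantern_green above 0.5 N), for 0.1 s.
2. the fingers have left the green lantern and its cap is up again (value of joint cap_green below 0.0006 m and contact force between the fingers and lantern_green below 0.05 N), for 0.1 s.
3. the green button is pressed down by the fingers at least 4.5 of its 6 mm (value of joint btn_pass above 0.0045 m and contact force between the fingers and anything else above 0.5 N), for 0.05 s.
At the end, for the whole second after the job is handed in: All caps and buttons are up again (within 1 mm), every lantern, the globe and the screwdriver stand or lie within 15 mm of where they began, lanterns and globe upright within 0.1 rad, lanterns at rest (value of joint each of cap_green, cap_blue, cap_yellow, btn_pass, btn_fail, btn_retest below 0.001 m and distance of each of lantern_green, lantern_blue, lantern_yellow, globe, screwdriver from where it was at the start of the episode below 0.015 m and angle between each of lantern_green, lantern_blue, lantern_yellow, globe's own z axis and vertical below 0.1 rad and linear speed of each of lantern_green, lantern_blue, lantern_yellow below 0.01 m/s); the robot touches nothing.
It fails at once if the robot presses on anything harder than 25 N (contact force between any of the fingers, the arm and anything else above 25 N).
It fails at once if another lantern is touched (contact force between any of the fingers, the arm and lantern_blue above 1 N or contact force between any of the fingers, the arm and lantern_yellow above 1 N or value of joint any of cap_blue, cap_yellow above 0.0015 m).
It fails at once if the red or the yellow button is pressed (value of joint any of btn_fail, btn_retest above 0.001 m).
It fails at once if a lantern is lifted, tipped or shifted by more than 15 mm (height (world z) of any of lantern_green, lantern_blue, lantern_yellow above 0.006 m or angle between any of lantern_green, lantern_blue, lantern_yellow's own z axis and vertical above 0.15 rad or distance of any of lantern_green, lantern_blue, lantern_yellow from where it was at the start of the episode above 0.015 m).
It fails at once if the globe or the screwdriver is touched or moved (contact force between any of the fingers, the arm and globe above 1 N or contact force between any of the fingers, the arm and screwdriver above 1 N or distance of any of globe, screwdriver from where it was at the start of the episode above 0.015 m).
It also fails if it takes over 58 s, if anything falls off the work surface, if the arm or the gripper's body presses on something with over 40 N, if the wrist force passes 120 N, or if a joint passes its speed limit or range.

## Robot

A 6-joint arm with a two-finger parallel gripper is mounted at the origin on the work surface. World frame = base frame: x ahead of the robot, y to its left, z up, the work surface at z = 0. Lengths are in m, angles in degrees, forces in N, time in s.
With the tool pointing down it reaches from about 0.3 to 0.75 m from the base axis. Payload 8.5 kg.
Tool frame: the origin (TCP) lies at the very end of the fingers, on their centre line; the grasp point (between the pads) lies 19 mm behind it (env.tcp_to_grasp is the distance from the TCP to the grasp point, in m); z points along the fingers, y is the line along which they close (so a half turn about z gives the same grasp; the last joint's range is limited). The gripper opens to 85 mm and grips with 20 to 120 N. Pads are 22 mm wide; open, the fingers measure 114 mm over their backs; the gripper's body (76 mm by 85 mm) begins 54 mm behind the grasp point. The pads swing forward as they close: fully open they stand 13 mm farther back than shut.
Start: joints at [54.929, 21.807, 74.336, -0, 83.858, -12.336], TCP at [0.213, 0.507, 0.231] pointing down, gripper open.
Joint ranges: [-178.18, 178.18], [-50.72, 133.34], [12.68, 142.11], [-81.47, 261.47], [9.98, 163.14], [-165.26, 165.26]. Speed limits (degrees/s): [136.94, 136.94, 180, 180, 180, 180].

## Interface

Orientations are given as a 3x3 rotation matrix whose columns are the frame's x, y, z axes.
In Python, from rig import status, get_image, env gives the robot as it stands.
- The arm moves only by the shell command python3 -m handwheel 'ROWS' [FORCE]. ROWS is text: rows parted by semicolons, each of 7 numbers parted by spaces: the shift along the world's x, y, z in cm, then the turn, a rotation vector about the world's x, y, z in degrees, then the opening, from 0 (shut) to 1 (fully open). In form: dx dy dz wx wy wz gripper; .... A call has 1 to 8 rows; each row is the pose to reach, as a shift and turn from the pose commanded when the call began; what a row does not reach only later rows make up. A row lasts 1/12 s, in which the tool goes at most 41.7 mm and 7.16 degrees, less where a joint would pass 70% of its speed; a pose out of reach is approached as far as the arm can. A call with a gripper value outside its range is refused whole. The fingers move at their own pace and stop on an object; FORCE is the grip in N (left out, the last holds). Time passes only in rows, so rows that repeat a pose let the fingers close. It gives the time, the measured TCP pose, the force, the opening and the grip force at its end, in the units of the state.
- status.observe(): the state, without advancing time (a new reading comes with each control period).
- get_image(name): name is "scene" or "top" or "wrist"; returns a dict with "color" (480x640x3 uint8, red, green, blue), "vertical_fov" (degrees; the focal length in pixels is half the picture's height over the tangent of half this angle, whatever the lens; pixels are square), "cx", "cy" (the principal point, pixels), "xyz" and "orientation" of the camera in the world. Camera axes: x right, y down, z forward; pixel columns grow to the right and rows downward; lengths in m; the calibration is good to about 2 mm. A picture is of the moment at which its call begins. There is no depth.
- env.close_job(): hands the job in; it is judged then, once.
The state is a dict: "time_s": time; "q": joint angles; "qvel": joint speeds; "joint_efforts": joint torques, N m; "position": TCP position; "tool_rot": TCP orientation; "ft_force": force on the tool from outside, world axes, zero at the start; "wrist_torque": the same for the moment, N m; "grip_width": finger opening in m; "gripper_force": force on a finger pad.
Only numpy, scipy, OpenCV 4.12 (cv2) and the standard library are available. Lean on these libraries where they do the work, as an engineer would, in place of code of your own. Each camera call takes 0.05 s, during which the arm holds its last target. There are 200 camera calls.

## Working session

There is one attempt and no reset: what is moved stays moved. The work goes in short steps, Python scripts to look and compute and a shell command to move; the robot and the scene stay as the last step left them, time stands still between calls to the robot, and variables do not carry over. Pictures are saved under pics/ and viewed, at most 10 in all, crops included, and the job is handed in when it is done.

```bash
mkdir -p pics
cat > h.py <<'E'
import numpy as np, cv2
from rig import status, get_image, env
def ray(im,u,v,z):
    f=240/np.tan(np.radians(im["vertical_fov"])/2)
    d=np.array(im["orientation"])@np.array([(u-im["cx"])/f,(v-im["cy"])/f,1])
    p=np.array(im["xyz"]); return p+d*(z-p[2])/d[2]
def blobs(im,z,lo,hi,amin=40):
    m=cv2.inRange(cv2.cvtColor(im["color"],cv2.COLOR_RGB2HSV),lo,hi)
    n,_,s,c=cv2.connectedComponentsWithStats(m)
    for i in range(1,n):
        if s[i,4]>=amin: print(c[i].round(1),s[i].tolist(),ray(im,*c[i],z).round(4))
E
python3 - <<'E'
from h import *
for n in ("top","scene"):
    im=get_image(n); cv2.imwrite(f"pics/{n}.png",im["color"][...,::-1])
    np.save(f"{n}.npy",im,allow_pickle=True)
    print(n,im["vertical_fov"],np.round(im["xyz"],3),np.round(im["orientation"],2).tolist())
    print("green");blobs(im,.146,(40,80,40),(85,255,255))
s=status.observe();print(s["time_s"],s["position"],np.round(s["tool_rot"],3))
E
```

```text
top 48.90144242337276 [0.247 0.033 1.279] [[-0.07, -0.97, 0.22], [-1.0, 0.07, -0.01], [-0.0, -0.22, -0.98]]
green
[557.5 121.7] [544, 101, 46, 38, 270] [ 0.7278 -0.5425  0.146 ]
[326.  194.1] [308, 176, 38, 36, 870] [0.5904 0.0031 0.146 ]
[420.2 193.1] [402, 185, 38, 17, 553] [ 0.5782 -0.2074  0.146 ]
[463.6 218. ] [457, 212, 14, 13, 134] [ 0.5145 -0.2971  0.146 ]
scene 52.22846213787643 [ 1.004 -0.497  0.68 ] [[0.71, 0.44, -0.55], [0.7, -0.42, 0.57], [0.02, -0.79, -0.61]]
green
[351.9 265.8] [328, 245, 49, 38, 1182] [ 0.6156 -0.016   0.146 ]
[252.9 373.7] [225, 352, 58, 45, 1116] [ 0.6687 -0.2696  0.146 ]
[173.6 374.6] [164, 366, 20, 18, 279] [ 0.5977 -0.3437  0.146 ]
0.1 [0.2123748  0.50704389 0.23077074] [[-0.922  0.386 -0.001]
 [ 0.386  0.922 -0.001]
 [ 0.    -0.001 -1.   ]]
```

View pics/top.png

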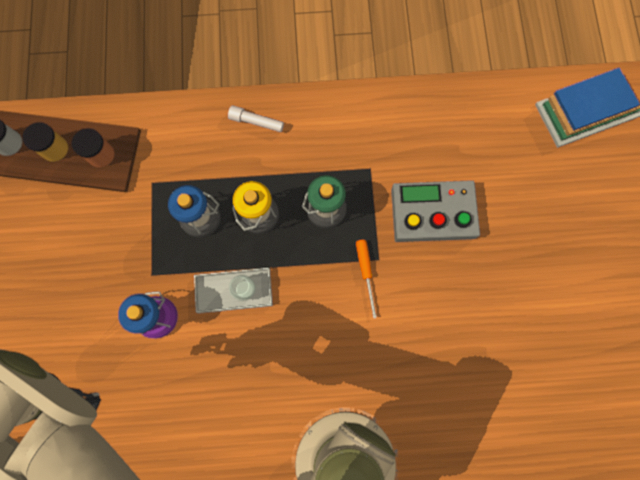

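View pics/scene.png

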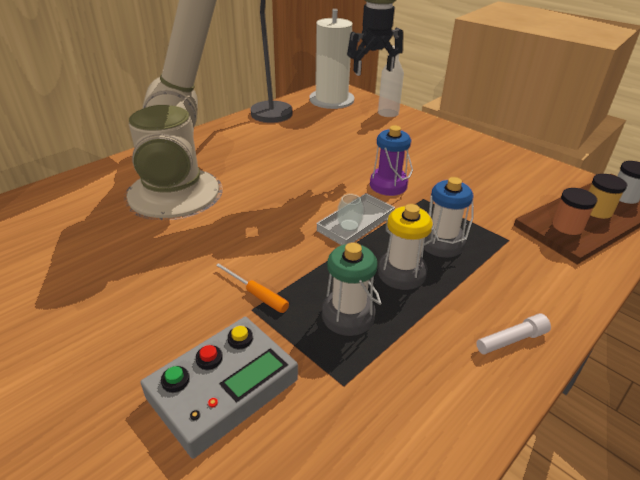

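The pictures show the green-hooded lantern with its brass cap at top (326,190) / scene (352,252), and the green button at top (464,218) / scene (174,376).

Possible mix-ups, by top pixel:
- **For the green hood:** green screen (420,193), green book (557,122), yellow hood (252,200), blue hood (188,203), and the purple look-alike with a blue hood (140,315).
- **For the button:** red (439,219) and yellow (414,220).

By the description I choose (326,190) and (464,218), and I'll check both in one close crop.

Run:
```python
from h import *
L={n:np.load(n+".npy",allow_pickle=True).item() for n in("top","scene")}
B=((10,120,110),(28,255,255))
box={"top":((300,170,350,215)),"scene":(325,238,380,285)}
def line(im,u,v):
    p=np.array(im["xyz"]); d=ray(im,u,v,0)-p; return p,d/np.linalg.norm(d)
def tri(a,b):
    A=0;y=0
    for n,uv in(("top",a),("scene",b)):
        p,d=line(L[n],*uv); M=np.eye(3)-np.outer(d,d); A=A+M; y=y+M@p
    return np.linalg.solve(A,y)
c={}
for n,(x0,y0,x1,y1) in box.items():
    im=dict(L[n]); k=np.zeros_like(im["color"]); k[y0:y1,x0:x1]=im["color"][y0:y1,x0:x1]; im["color"]=k
    print(n); blobs(im,.160,*B,20); print("brightgreen btn");blobs(L[n],.071,(50,150,80),(80,255,255),60)
    print("red"); blobs(L[n],.071,(0,180,120),(4,255,255),60)
print("tri btn",tri((463.6,218),(173.6,374.6)))
print("tri hood", tri((326,194.1),(351.9,265.8)))
t=cv2.resize(L["top"]["color"][160:250,295:485],None,fx=4,fy=4)
cv2.imwrite("pics/crop.png",t[...,::-1])
```

```text
top
[315.7 170.6] [300, 170, 42, 3, 79] [0.6422 0.0226 0.16  ]
[326.  189.7] [320, 183, 13, 14, 147] [0.5962 0.0026 0.16  ]
brightgreen btn
[463.7 217.9] [458, 213, 12, 11, 106] [ 0.5324 -0.3191  0.071 ]
red
[438.4 218.9] [433, 214, 12, 11, 107] [ 0.5341 -0.2593  0.071 ]
scene
[329.3 247.1] [325, 238, 15, 24, 180] [ 0.5668 -0.0201  0.16  ]
[352.9 250.3] [345, 238, 17, 22, 260] [0.6004 0.0022 0.16  ]
brightgreen btn
[173.6 374.5] [165, 366, 18, 18, 238] [ 0.5404 -0.3221  0.071 ]
red
[207.9 352.7] [200, 345, 17, 16, 212] [ 0.5423 -0.2623  0.071 ]
tri btn [ 0.53434708 -0.32051261  0.06328433]
tri hood [0.59817725 0.00343184 0.12311719]
```

View pics/crop.png

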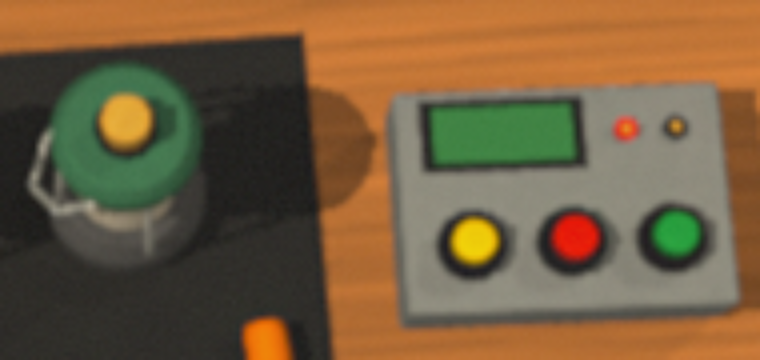

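The crop confirms it: the brass cap is on the green hood (crop 126,120), and the green button is at the right end of the row (crop 677,232). The cap lies at about (0.597, 0.002) and the button at about (0.534, -0.320). Next I shut the fingers, rise and travel across.

```bash
python3 -m handwheel '0 0 3 0 0 0 0; 0 0 6 0 0 0 0; 2.5 -3 7 0 0 0 0; 5 -6 7 0 0 0 0; 7 -9 7 0 0 0 0; 9 -12 7 0 0 0 0; 11 -15 7 0 0 0 0; 13 -18 7 0 0 0 0' 20
python3 -m handwheel '2.4 -3 0 0 0 0 0; 4.8 -6 0 0 0 0 0; 7.2 -9 0 0 0 0 0; 9.6 -12 0 0 0 0 0; 12 -15 0 0 0 0 0; 14.4 -18 0 0 0 0 0; 16.8 -21 0 0 0 0 0; 17 -22 0 0 0 0 0'
```

```text
time_s: 0.77
position: [0.343, 0.3256, 0.3011]
tool_rot: [[-0.922, 0.386, -0.0], [0.386, 0.922, -0.0], [0.0, -0.0, -1.0]]
ft_force: [0.8, 1.1, 0.6]
grip_width: -0.0003
gripper_force: 0.0
time_s: 1.43
position: [0.5153, 0.1034, 0.3001]
tool_rot: [[-0.921, 0.39, -0.001], [0.39, 0.921, -0.001], [0.001, -0.001, -1.0]]
ft_force: [0.2, 0.0, -0.7]
grip_width: -0.0004
gripper_force: 0.0
```

```bash
python3 -m handwheel '2.4 -3 0 0 0 0 0; 4.8 -6 0 0 0 0 0; 7 -9 -2 0 0 0 0; 8.3 -10.3 -4 0 0 0 0; 8.3 -10.3 -6 0 0 0 0; 8.3 -10.3 -6 0 0 0 0; 8.3 -10.3 -6 0 0 0 0'
python3 - <<'E'
from h import *
im=get_image("wrist"); cv2.imwrite("pics/w1.png",im["color"][...,::-1]); np.save("w1.npy",im,allow_pickle=True)
blobs(im,.166,(10,120,110),(28,255,255),200)
s=status.observe(); print(s["position"],s["ft_force"],im["xyz"])
f=240/np.tan(np.radians(im["vertical_fov"])/2)
p=np.array(im["orientation"]).T@(np.array(s["position"])-im["xyz"]); print("tcp px",p[:2]/p[2]*f+[im["cx"],im["cy"]])
E
```

```text
time_s: 2.02
position: [0.595, 0.0047, 0.2409]
tool_rot: [[-0.922, 0.386, -0.002], [0.386, 0.922, 0.001], [0.002, -0.0, -1.0]]
ft_force: [0.2, -0.3, -0.3]
grip_width: -0.0001
gripper_force: 0.0
[127.  172.5] [0, 0, 385, 472, 67144] [ 0.5119 -0.0695  0.166 ]
[540.5 265.2] [338, 60, 302, 411, 57870] [0.6482 0.1204 0.166 ]
[316.2 259.7] [291, 233, 51, 54, 2115] [0.5959 0.0042 0.166 ]
[ 60.1 250.3] [41, 234, 39, 34, 1026] [ 0.5351 -0.1264  0.166 ]
[318.1 428.3] [309, 408, 20, 39, 632] [ 0.7029 -0.0395  0.166 ]
[450.8 431.5] [435, 415, 34, 34, 475] [0.7385 0.039  0.166 ]
[185.3 431.5] [168, 416, 35, 33, 474] [ 0.6719 -0.12    0.166 ]
[0.5954008  0.00487856 0.2422927 ] [-0.05495636 -0.14308347  0.99032028] [0.52626113 0.03454523 0.38403429]
tcp px [316.4986387  323.01081464]
```

View pics/w1.png

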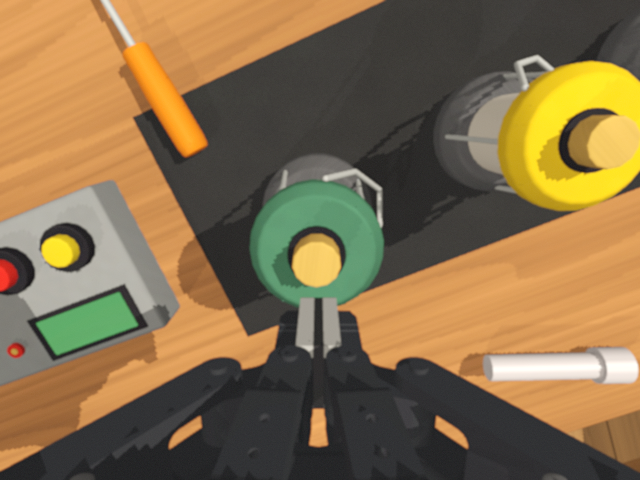

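The wrist view shows the brass cap at (316,260) on the green hood, with the shut fingers directly above it. Ray-casting gives (0.596, 0.004), so the tool is centred and I can descend.

```bash
python3 -m handwheel '0 0 -2.5 0 0 0 0; 0 0 -4.5 0 0 0 0; 0 0 -6 0 0 0 0; 0 0 -6.5 0 0 0 0; 0 0 -6.5 0 0 0 0; 0 0 -6.5 0 0 0 0'
python3 -m handwheel '0 0 -0.3 0 0 0 0; 0 0 -0.6 0 0 0 0; 0 0 -0.8 0 0 0 0; 0 0 -1 0 0 0 0; 0 0 -1.1 0 0 0 0; 0 0 -1.1 0 0 0 0; 0 0 -1.1 0 0 0 0'
```

```text
time_s: 2.57
position: [0.596, 0.0046, 0.1781]
tool_rot: [[-0.923, 0.386, 0.002], [0.386, 0.923, -0.0], [-0.002, 0.001, -1.0]]
ft_force: [1.1, 0.6, -0.8]
grip_width: -0.0001
gripper_force: 0.0
time_s: 3.15
position: [0.5956, 0.0042, 0.1655]
tool_rot: [[-0.922, 0.386, 0.0], [0.386, 0.922, -0.0], [-0.0, 0.0, -1.0]]
ft_force: [0.1, 0.4, 1.6]
grip_width: -0.0
gripper_force: 0.5
```

```bash
python3 -m handwheel '0 0 -0.1 0 0 0 0; 0 0 -0.2 0 0 0 0; 0 0 -0.25 0 0 0 0; 0 0 -0.25 0 0 0 0; 0 0 -0.25 0 0 0 0; 0 0 -0.25 0 0 0 0'
python3 -m handwheel '0 0 0 0 0 0 0; 0 0 0 0 0 0 0'
```

```text
time_s: 3.65
position: [0.5956, 0.0042, 0.163]
tool_rot: [[-0.922, 0.387, 0.0], [0.387, 0.922, -0.0], [-0.0, 0.0, -1.0]]
ft_force: [-0.8, 0.5, 2.7]
grip_width: 0.0003
gripper_force: 1.4
time_s: 3.82
position: [0.5956, 0.0042, 0.1629]
tool_rot: [[-0.922, 0.386, 0.0], [0.386, 0.922, -0.0], [-0.0, 0.0, -1.0]]
ft_force: [-0.3, 0.0, 3.4]
grip_width: -0.0001
gripper_force: 1.4
```

The force is about 3 N, which puts the cap about 3 mm down. I'll lift off and travel to the button.

```bash
python3 -m handwheel '0 0 0.5 0 0 0 0; 0 0 1.5 0 0 0 0; 0 0 3.5 0 0 0 0; 0 0 6 0 0 0 0; 0 0 6 0 0 0 0; 0 0 6 0 0 0 0'
python3 -m handwheel '-0.7 -3 0 0 0 0 0; -1.4 -6 0 0 0 0 0; -2 -9 0 0 0 0 0; -2.7 -12 0 0 0 0 0; -3.4 -15 0 0 0 0 0; -4 -18 0 0 0 0 0; -4.5 -21 0 0 0 0 0; -5 -24 0 0 0 0 0'
python3 -m handwheel '-0.5 -3 -1 0 0 0 0; -0.8 -6 -3 0 0 0 0; -1.2 -8.5 -6 0 0 0 0; -1.2 -8.5 -9 0 0 0 0; -1.2 -8.5 -9 0 0 0 0; -1.2 -8.5 -9 0 0 0 0; -1.2 -8.5 -9 0 0 0 0'
python3 - <<'E'
from h import *
im=get_image("wrist"); cv2.imwrite("pics/w2.png",im["color"][...,::-1])
blobs(im,.071,(50,150,80),(80,255,255),100)
s=status.observe(); print(s["position"],s["ft_force"])
E
```

```text
time_s: 4.32
position: [0.5959, 0.0042, 0.2245]
tool_rot: [[-0.922, 0.386, 0.003], [0.386, 0.922, -0.001], [-0.003, 0.001, -1.0]]
ft_force: [-0.5, -0.1, -0.2]
grip_width: -0.0001
gripper_force: 0.0
time_s: 4.98
position: [0.5447, -0.237, 0.222]
tool_rot: [[-0.922, 0.387, -0.002], [0.387, 0.922, 0.001], [0.002, 0.0, -1.0]]
ft_force: [0.9, 0.8, -0.4]
grip_width: 0.0001
gripper_force: 0.0
time_s: 5.57
position: [0.5342, -0.3204, 0.1343]
tool_rot: [[-0.923, 0.386, 0.001], [0.386, 0.923, -0.001], [-0.001, -0.0, -1.0]]
ft_force: [0.9, 0.3, 0.6]
grip_width: 0.0002
gripper_force: 0.0
[317.2 264.4] [294, 240, 47, 48, 1716] [ 0.5343 -0.3199  0.071 ]
[ 0.5344249  -0.3204636   0.13488233] [-0.17916007  0.05653205  0.8734387 ]
```

View pics/w2.png

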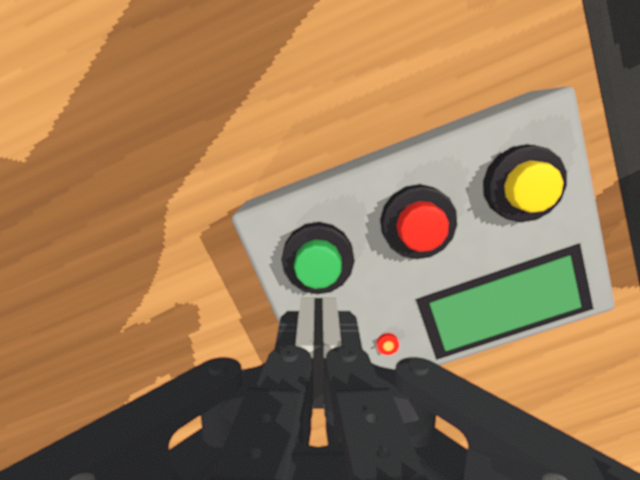

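The wrist view shows the green button at (317,264), cast to (0.534, -0.320), directly under the tool. I'll come down to just above it, then press slowly.

```bash
python3 -m handwheel '0 0 -2.5 0 0 0 0; 0 0 -4.5 0 0 0 0; 0 0 -5.5 0 0 0 0; 0 0 -5.8 0 0 0 0; 0 0 -5.8 0 0 0 0; 0 0 -5.8 0 0 0 0'
python3 -m handwheel '0 0 -0.2 0 0 0 0; 0 0 -0.4 0 0 0 0; 0 0 -0.6 0 0 0 0; 0 0 -0.8 0 0 0 0; 0 0 -0.9 0 0 0 0; 0 0 -0.9 0 0 0 0; 0 0 -0.9 0 0 0 0'
```

```text
time_s: 6.12
position: [0.5342, -0.321, 0.0763]
tool_rot: [[-0.922, 0.386, 0.002], [0.386, 0.922, -0.002], [-0.002, -0.001, -1.0]]
ft_force: [0.7, -0.9, -0.1]
grip_width: -0.0
gripper_force: 0.0
time_s: 6.7
position: [0.5339, -0.321, 0.0662]
tool_rot: [[-0.922, 0.386, 0.001], [0.386, 0.922, -0.001], [-0.001, -0.0, -1.0]]
ft_force: [2.0, -0.9, 3.8]
grip_width: 0.0002
gripper_force: 1.6
```

```bash
python3 -m handwheel '0 0 -0.05 0 0 0 0; 0 0 -0.1 0 0 0 0; 0 0 -0.15 0 0 0 0; 0 0 -0.15 0 0 0 0; 0 0 -0.15 0 0 0 0; 0 0 -0.15 0 0 0 0'
```

```text
time_s: 7.2
position: [0.5339, -0.321, 0.065]
tool_rot: [[-0.922, 0.386, 0.001], [0.386, 0.922, -0.001], [-0.001, -0.0, -1.0]]
ft_force: [1.3, 0.1, 6.7]
grip_width: 0.0001
gripper_force: 3.6
```

The button has bottomed out: z is 0.065 and the force has risen to 6.7 N. I'll draw back clear and take one last look.

```bash
python3 -m handwheel '0 0 0.5 0 0 0 0; 0 0 1.5 0 0 0 0; 0 0 4 0 0 0 0; 0 0 7 0 0 0 0; 0 0 10 0 0 0 0; 0 0 13 0 0 0 0; 0 0 16 0 0 0 0; 0 0 16 0 0 0 0'
python3 -m handwheel '-1 0 0 0 0 0 0; -3 0 0 0 0 0 0; -6 0 0 0 0 0 0; -9 0 0 0 0 0 0; -10 0 0 0 0 0 0; -10 0 0 0 0 0 0; -10 0 0 0 0 0 0'
python3 - <<'E'
from h import *
im=get_image("scene"); cv2.imwrite("pics/end.png",im["color"][...,::-1])
E
```

```text
time_s: 7.87
position: [0.5345, -0.3215, 0.231]
tool_rot: [[-0.922, 0.386, 0.007], [0.386, 0.922, -0.006], [-0.009, -0.003, -1.0]]
ft_force: [0.5, -0.1, -0.7]
grip_width: 0.0001
gripper_force: 0.0
time_s: 8.45
position: [0.4336, -0.3208, 0.2245]
tool_rot: [[-0.922, 0.387, 0.0], [0.387, 0.922, 0.0], [-0.0, 0.0, -1.0]]
ft_force: [1.3, 1.1, -0.8]
grip_width: 0.0
gripper_force: 0.0
```

View pics/end.png

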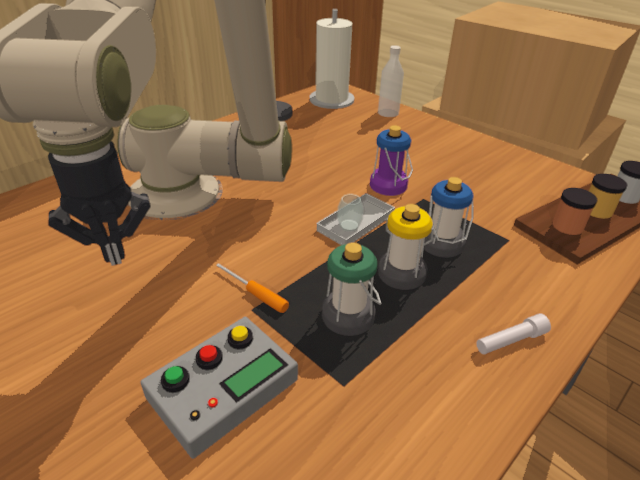

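The last view shows everything where it began: green cap up at (352,252), buttons up at (175,375), (208,355) and (240,334), and the arm clear. I'll hand the job in.

```bash
python3 -c "
from rig import env
print(env.close_job())"
```

```text
the job is handed in; nothing more can be done
None
```

I sank the green lantern's cap about 3 mm with a light touch and let it spring back, pressed the green button fully down (about 7 N), drew the arm back clear of everything, and handed the job in; no verdict came back.

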